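Make up two component kits at the electronics bench

TASK

Make up the two kits from the parts on the white stock pad, one part to a compartment, each standing flat on the tray's floor the same way up as it stands now: the transformer and the tall slim capacitor go in the two-compartment tray (either way round); in the three-compartment tray the finned heat sink goes in the middle, with the ring choke and the short wide capacitor in the compartments on either side of it (either way round). Set each part down, do not drop it, and leave the screwdriver and the solder reel where they are.

Things in the scene. Friction and masses are not known exactly. Their poses are not given: they have to be found in the camera images.
- transformer: Small mains transformer standing upright: steel core block 44 mm (own x) by 22 mm (own y) by 42 mm high, with a copper winding, 27 mm by 38 mm, bulging out of the +y and -y faces between heights 8 and 34 mm. The flat core ends at x = +22 and -22 mm are free to grip. About 0.22 kg. It stands loose on the 6 mm thick stock pad; its origin is the centre of its underside, z up.
- tall_cap: Tall slim capacitor: upright cylinder, diameter 25 mm, 50 mm high, black sleeve with a bare aluminium top. About 35 g. It stands loose on the 6 mm thick stock pad; its origin is the centre of its underside, z up.
- heat_sink: Aluminium heat sink: 40 mm (own x) by 40 mm (own y), 30 mm high: a 5 mm base with six upright fins that run along own x. The outer fins are flat faces at y = +20 and -20 mm. About 60 g. It stands loose on the 6 mm thick stock pad; its origin is the centre of its underside, z up.
- choke: Ring choke (toroid wound with copper wire) lying flat: outer diameter 42 mm, hole 18 mm, 24 mm high. About 70 g. It stands loose on the 6 mm thick stock pad; its origin is the centre of its underside, z up.
- wide_cap: Short wide capacitor: upright cylinder, diameter 35 mm, 26 mm high, black sleeve with a bare aluminium top. About 35 g. It stands loose on the 6 mm thick stock pad; its origin is the centre of its underside, z up.
- tray3: The long blue kit tray with three compartments in a row, 222 mm long (own x), 86 mm wide (own y), fixed to the bench. Its origin is at the centre of its underside, its own x runs along its length. Blue walls, white floors. The floor is 3 mm thick, all walls and dividers are 3 mm thick and stand to 8 mm above the bench (5 mm above the floor). Each compartment is 70 mm (x) by 80 mm (y) inside; their centres are at x = -73, 0 and +73 mm.
- tray2: The shorter blue kit tray with two compartments in a row, 149 mm long (own x), 86 mm wide (own y), fixed to the bench. Its origin is at the centre of its underside, its own x runs along its length. Blue walls, white floors. The floor is 3 mm thick, all walls and dividers are 3 mm thick and stand to 8 mm above the bench (5 mm above the floor). Each compartment is 70 mm (x) by 80 mm (y) inside; their centres are at x = -36.5 and +36.5 mm.
- pad: White stock pad on which the five parts stand, 270 mm (own x) by 230 mm (own y), 6 mm thick, fixed; origin at the centre of its underside. The two trays lie to its left and right (either way round).
- screwdriver: Screwdriver lying loose on the bench just beyond the pad, bystander, 200 mm long, handle 26 mm thick, lying across (own x, along the shaft towards the tip, points to the left, +y); origin on the bench under its middle.
- reel: Solder reel standing loose on the bench beyond the pad, to its right (-y), bystander, diameter 58 mm, 42 mm high, origin at the centre of its underside.
Mind the look-alikes: they are no part of the job. Leave any green or pink look-alike of the wide_cap alone.

How it is judged:
At the end, for the whole second after the job is handed in: Heat sink in the middle, choke and wide capacitor in the outer compartments of the long tray; transformer and tall capacitor one each in the other: origins within 28 mm along, 30 mm across of the compartment centre, 3 mm of its floor, upright to 0.1 rad, at rest (x of heat_sink in the frame of tray3 between -0.028 and 0.028 m and y of heat_sink in the frame of tray3 between -0.03 and 0.03 m and z of heat_sink in the frame of tray3 below 0.006 m and (((x of choke in the frame of tray3 between -0.101 and -0.045 m and y of choke in the frame of tray3 between -0.03 and 0.03 m and z of choke in the frame of tray3 below 0.006 m) and (x of wide_cap in the frame of tray3 between 0.045 and 0.101 m and y of wide_cap in the frame of tray3 between -0.03 and 0.03 m and z of wide_cap in the frame of tray3 below 0.006 m)) or ((x of choke in the frame of tray3 between 0.045 and 0.101 m and y of choke in the frame of tray3 between -0.03 and 0.03 m and z of choke in the frame of tray3 below 0.006 m) and (x of wide_cap in the frame of tray3 between -0.101 and -0.045 m and y of wide_cap in the frame of tray3 between -0.03 and 0.03 m and z of wide_cap in the frame of tray3 below 0.006 m))) and (((x of transformer in the frame of tray2 between -0.0645 and -0.0085 m and y of transformer in the frame of tray2 between -0.03 and 0.03 m and z of transformer in the frame of tray2 below 0.006 m) and (x of tall_cap in the frame of tray2 between 0.0085 and 0.0645 m and y of tall_cap in the frame of tray2 between -0.03 and 0.03 m and z of tall_cap in the frame of tray2 below 0.006 m)) or ((x of transformer in the frame of tray2 between 0.0085 and 0.0645 m and y of transformer in the frame of tray2 between -0.03 and 0.03 m and z of transformer in the frame of tray2 below 0.006 m) and (x of tall_cap in the frame of tray2 between -0.0645 and -0.0085 m and y of tall_cap in the frame of tray2 between -0.03 and 0.03 m and z of tall_cap in the frame of tray2 below 0.006 m))) and angle between each of transformer, tall_cap, heat_sink, choke, wide_cap's own z axis and vertical below 0.1 rad and linear speed of each of transformer, tall_cap, heat_sink, choke, wide_cap below 0.02 m/s and angular speed of each of transformer, tall_cap, heat_sink, choke, wide_cap below 0.2 rad/s); the robot touches nothing.
It fails at once if the screwdriver has been shifted more than 20 mm (distance of screwdriver from where it was at the start of the episode above 0.02 m).
It fails at once if the solder reel has been shifted more than 20 mm (distance of reel from where it was at the start of the episode above 0.02 m).
It fails at once if a part was dropped or thrown: faster than 0.65 m/s (a fall of about 20 mm) with no finger on it ((linear speed of transformer above 0.65 m/s and contact force between the fingers and transformer below 0.01 N) or (linear speed of tall_cap above 0.65 m/s and contact force between the fingers and tall_cap below 0.01 N) or (linear speed of heat_sink above 0.65 m/s and contact force between the fingers and heat_sink below 0.01 N) or (linear speed of choke above 0.65 m/s and contact force between the fingers and choke below 0.01 N) or (linear speed of wide_cap above 0.65 m/s and contact force between the fingers and wide_cap below 0.01 N)).
It also fails if it takes over 122 s, if anything falls off the work surface, if the arm or the gripper's body presses on something with over 40 N, if the wrist force passes 120 N, or if a joint passes its speed limit or range.

ROBOT

A 6-joint arm with a two-finger parallel gripper is mounted at the origin on the work surface. World frame = base frame: x ahead of the robot, y to its left, z up, the work surface at z = 0. Lengths are in m, angles in rad, forces in N, time in s.
With the tool pointing down it reaches from about 0.3 to 0.875 m from the base axis. Payload 6.4 kg.
Tool frame: the origin (TCP) lies between the finger pads; the fingertips stand 19 mm ahead of it and the grasp point (between the pads) is the TCP; z points along the fingers, y is the line along which they close (so a half turn about z gives the same grasp; the last joint's range is limited). The gripper opens to 85 mm and grips with 20 to 120 N. Pads are 22 mm wide; open, the fingers measure 114 mm over their backs; the gripper's body (76 mm by 85 mm) begins 54 mm behind the grasp point. The pads swing forward as they close: fully open they stand 13 mm farther back than shut.
Start: joints at [-1.411, 0.181, 1.607, -0, 1.354, -0.206], TCP at [0.206, -0.537, 0.25] pointing down, gripper open.
Joint ranges: [-2.99, 2.99], [-0.89, 2.07], [0.3, 2.58], [-1.14, 4.28], [0, 2.63], [-3.12, 3.12]. Speed limits (rad/s): [2.57, 2.57, 3.01, 3.14, 3.14, 3.14].

INTERFACE

Orientations are given as a unit quaternion [x, y, z, w].
In Python, from cell import env gives the robot as it stands.
- The arm moves only by the tool servo_tool, never from a script. Its argument "increments" is a list that holds one entry, the list of rows, each a list of 5 numbers: the finger opening in m, from 0 to 0.0854, then the shift along the tool's x, y, z in m, then the turn about the tool's z in rad. A call has 1 to 5 rows; each row is the pose to reach, as a shift and turn from the pose commanded when the call began, along the tool's axes at that moment; what a row does not reach only later rows make up. A row lasts 1/12 s, in which the tool goes at most 41.7 mm and 7.16 degrees, less where a joint would pass 70% of its speed; a pose out of reach is approached as far as the arm can. A call with a gripper value outside its range is refused whole. The fingers move at their own pace and stop on an object; the grip force is fixed at half the most. Time passes only in rows, so rows that repeat a pose let the fingers close. It gives the time, the measured TCP pose, the force, the opening and the grip force at its end, in the units of the state.
- env.state(): the state, without advancing time (a new reading comes with each control period).
- env.grab_frame(name): name is "scene" or "top" or "wrist"; returns a dict with "pixels" (480x640x3 uint8, blue, green, red), "z_map" (480x640 float32, m along the optical axis (not along the pixel's ray), 0 where there is no reading), "intrinsics" (3x3 intrinsics, pixels), "distortion" ([k1, k2, p1, p2, k3] as OpenCV has them; the pictures are not rectified), "rvec" (rotation vector, rad) and "tvec" (3), from world to camera coordinates, as OpenCV has them. Camera axes: x right, y down, z forward; pixel columns grow to the right and rows downward; lengths in m; the calibration is good to about 2 mm. A picture is of the moment at which its call begins.
- env.sign_off(): hands the job in; it is judged then, once.
The state is a dict: "time_s": time; "joint_positions": joint angles; "qvel": joint speeds; "tau": joint torques, N m; "eef_pos": TCP position; "orientation": TCP orientation; "wrist_force": force on the tool from outside, world axes, zero at the start; "torque": the same for the moment, N m; "finger_gap": finger opening in m; "grasp_force": force on a finger pad.
Only numpy, scipy, OpenCV 4.12 (cv2) and the standard library are available. Lean on these libraries where they do the work, as an engineer would, in place of code of your own. Each camera call takes 0.05 s, during which the arm holds its last target. There are 200 camera calls.

## Working session

There is one attempt and no reset: what is moved stays moved. The work goes in short steps, Python scripts to look and compute and a tool call to move; the robot and the scene stay as the last step left them, time stands still between calls to the robot, and variables do not carry over. Pictures are saved under pics/ and viewed, at most 14 in all, crops included, and the job is handed in when it is done.

Besides the shell and the picture viewer there is one more tool, called as name(argument=value, ...) on one line, values as JSON. servo_tool: Moves the arm, as the interface text tells. Its arguments: {"type":"object","properties":{"increments":{"type":"array","items":{"type":"array","items":{"type":"array","items":{"type":"number"}}}}},"required":["increments"]}

```bash
mkdir -p pics; ls
cat > h.py <<'E'
import numpy as np,cv2
from cell import env
def grab(n):
    f=env.grab_frame(n); f['K']=np.array(f['intrinsics'],float);f['D']=np.array(f['distortion'],float)
    f['R']=cv2.Rodrigues(np.array(f['rvec'],float))[0];f['t']=np.array(f['tvec'],float).ravel();return f
def ray(f,uv,z):
    p=cv2.undistortPoints(np.array(uv,float).reshape(-1,1,2),f['K'],f['D']).reshape(-1,2)
    d=np.c_[p,np.ones(len(p))]@f['R'];c=-f['R'].T@f['t']
    return c+d*((z-c[2])/d[:,2])[:,None]
def cloud(f):
    z=f['z_map'];v,u=np.mgrid[:480,:640]
    p=cv2.undistortPoints(np.c_[u.ravel(),v.ravel()].astype(float).reshape(-1,1,2),f['K'],f['D']).reshape(-1,2)
    P=np.c_[p,np.ones(len(p))]*z.reshape(-1,1)
    return ((P-f['t'])@f['R']).reshape(480,640,3)
E
python3 - <<'E'
from h import *
for n in('top','scene'):
    f=grab(n);cv2.imwrite(f'pics/{n}0.png',f['pixels']);print(n,-f['R'].T@f['t'],f['R'][2],f['K'][0,0],f['D'])
print(env.state())
E
```

```text
pics
top [ 0.46223191 -0.01597596  0.82076177] [ 0.13701464  0.01184897 -0.99049815] 531.2725417308732 [-0.12362762  0.          0.          0.          0.        ]
scene [ 1.09972166 -0.20411913  0.60864041] [-0.68142623  0.24218368 -0.69065575] 505.4271647008999 [-0.10190687  0.          0.          0.          0.        ]
{'time_s': 0.1, 'joint_positions': array([-1.41128217e+00,  1.81485112e-01,  1.60787458e+00,  6.58723158e-06,
        1.35380435e+00, -2.06295288e-01]), 'qvel': array([-0.00163515, -0.0005338 , -0.00398117,  0.00013259,  0.00066117,
        0.00053008]), 'tau': array([ 1.80986149e-06, -4.45875227e+01, -3.52239239e+01, -1.47700225e-04,
        4.13517613e-03,  3.63298614e-05]), 'eef_pos': array([ 0.2056278 , -0.53649031,  0.24948005]), 'orientation': array([ 9.83319338e-01,  1.81885850e-01,  2.15910577e-05, -7.85402338e-04]), 'wrist_force': array([-0.20332352,  0.74674887,  0.51926997]), 'torque': array([ 0.04131668,  0.02428446, -0.08309703]), 'grasp_force': 0.0, 'finger_gap': 0.08524914840382009}
```

View pics/top0.png

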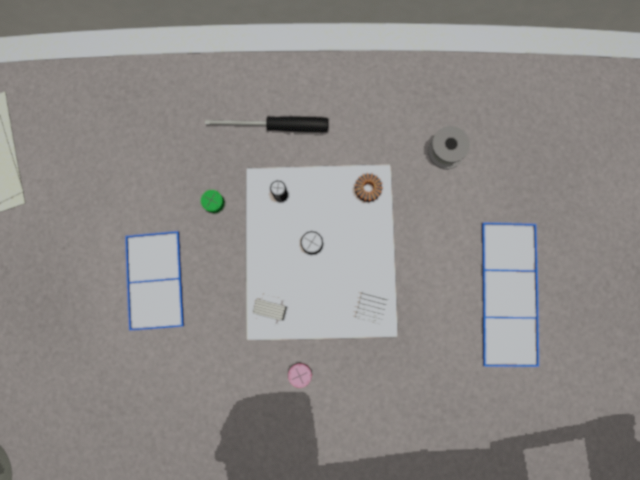

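View pics/scene0.png

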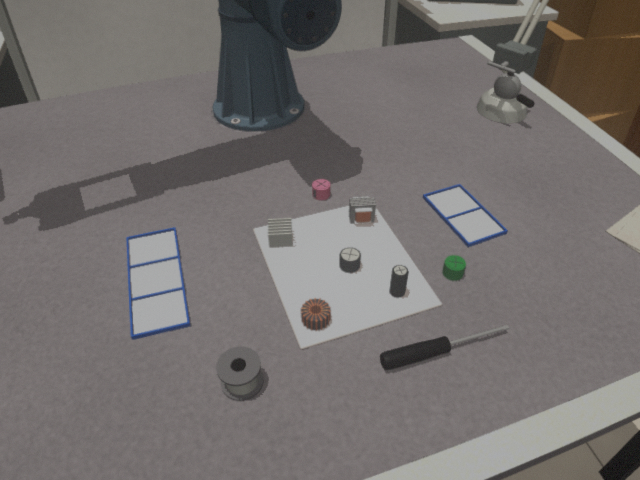

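The top view shows tray2 at left (155,280) and tray3 at right (510,294). The parts are tall cap (278,190), wide cap (312,242), choke (368,188), transformer (270,309) and heat sink (370,307). The scene view agrees: green (212,201) and pink (300,376) look-alikes lie off the pad.

```bash
cat > m.py <<'E'
from h import *
f=grab('top');im=f['pixels'];W=cloud(f)
print('noise',np.median(W[200:220,320:350,2]),W[200:220,320:350,2].std(),'bench',np.median(W[150:160,150:200,2]))
hsv=cv2.cvtColor(im,cv2.COLOR_BGR2HSV)
b=cv2.inRange(hsv,(105,120,60),(130,255,255))
for n,x0 in(('tray2',0),('tray3',400)):
    m=np.zeros_like(b);m[:,x0:x0+240]=b[:,x0:x0+240]
    c=max(cv2.findContours(m,cv2.RETR_EXTERNAL,2)[0],key=cv2.contourArea)
    P=ray(f,c.reshape(-1,2),.008)[:,:2]
    r=cv2.minAreaRect((P*1000).astype(np.float32));print(n,r,cv2.boxPoints(r).round().tolist())
for n,(u,v),h in(('tall',(278,190),.05),('wide',(312,242),.026),('choke',(368,188),.024),('transf',(270,309),.042),('sink',(370,307),.03)):
    s=np.s_[v-25:v+25,u-25:u+25];Q=W[s].reshape(-1,3)
    k=(abs(Q[:,2]-.006-h)<.006);t=Q[k]
    r=cv2.minAreaRect((t[:,:2]*1000).astype(np.float32))
    hi=Q[Q[:,2]>.014][:,:2]; r2=cv2.minAreaRect((hi*1000).astype(np.float32))
    print(n,k.sum(),'maxz',np.percentile(Q[:,2],99).round(4),'top med z',np.median(t[:,2]).round(4),'mean',t.mean(0).round(4),'rect',np.round(r[0],1),np.round(r[1],1),r[2],'| all',np.round(r2[0],1),np.round(r2[1],1),r2[2])
c=cv2.resize(im[150:350,240:400],None,fx=3.75,fy=3,interpolation=cv2.INTER_CUBIC)
a=cv2.resize(im[285:335,245:295],(400,400),interpolation=2);d=cv2.resize(im[282:332,345:395],(400,400),interpolation=2)
cv2.imwrite('pics/crop.png',np.hstack([a,d]))
E
python3 m.py
```

```text
noise 0.005234175548618984 0.05754122962192533 bench -0.0008346258853847773
tray2 ((518.6416625976562, 224.1585235595703), (146.2993927001953, 11.15158748626709), 8.303887367248535) [[445.0, 219.0], [447.0, 208.0], [592.0, 229.0], [590.0, 240.0]]
tray3 ((495.0407409667969, -249.27517700195312), (12.759522438049316, 218.95411682128906), 87.69844055175781) [[385.0, -251.0], [604.0, -260.0], [605.0, -247.0], [386.0, -239.0]]
tall 214 maxz 0.0576 top med z 0.0555 mean [0.6486 0.068  0.0554] rect [648.8  68. ] [22.5 24.2] 82.47993469238281 | all [563.   25.9] [217.8  24.7] 26.369014739990234
wide 417 maxz 0.034 top med z 0.0316 mean [0.5714 0.0186 0.0315] rect [571.3  18.7] [33.5 33.2] 2.9405879974365234 | all [523.9  11. ] [130.2  33.8] 9.128747940063477
choke 522 maxz 0.0319 top med z 0.0291 mean [ 0.6578 -0.068   0.0291] rect [657.8 -68.4] [42.5 41.5] 63.341766357421875 | all [570.  -45.9] [ 43.1 223.6] 75.96726989746094
transf 525 maxz 0.0499 top med z 0.0469 mean [0.4703 0.0793 0.0466] rect [470.7  78.9] [44.3 38.9] 75.05699157714844 | all [461.   44.4] [116.   40.2] 75.03872680664062
sink 295 maxz 0.0373 top med z 0.0351 mean [ 0.4735 -0.0715  0.0351] rect [473.3 -71.5] [40.1 40.3] 75.5235366821289 | all [476.3 -56.1] [73.5 42.6] 79.20767974853516
```

View pics/crop.png

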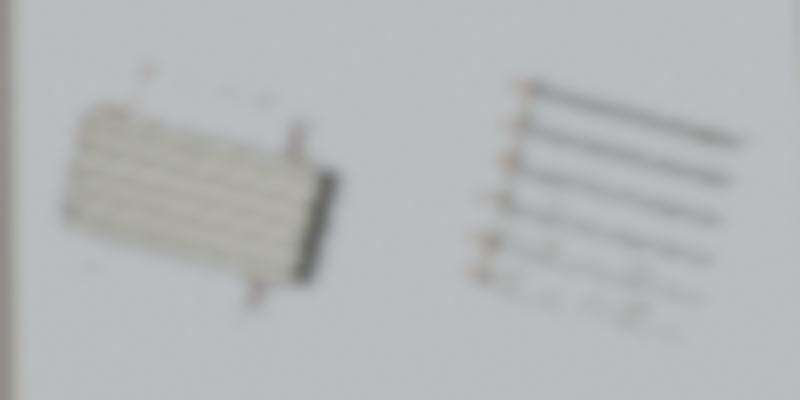

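The transformer's core and the heat sink's fins both run at about 75° from world x, and the measured sizes match the ones given. The tray contours came out broken, so I'll redo them and add a planner.

```bash
cat > tr.py <<'E'
from h import *
f=grab('top');hsv=cv2.cvtColor(f['pixels'],cv2.COLOR_BGR2HSV)
b=cv2.inRange(hsv,(105,120,60),(130,255,255))
for n,x0 in(('tray2',0),('tray3',420)):
    v,u=np.nonzero(b[:,x0:x0+200]);P=ray(f,np.c_[u+x0,v],.008)[:,:2]
    r=cv2.minAreaRect((P*1000).astype(np.float32));print(n,r)
    c,(w,h),a=r; a=np.radians(a if w>h else a+90); d=np.array([np.cos(a),np.sin(a)])
    if d[0]<0:d=-d
    print(' yaw',np.arctan2(d[1],d[0]).round(3),[np.round(np.array(c)/1000+d*s,4).tolist() for s in((-.0365,.0365) if n=='tray2' else(-.073,0,.073))])
E
cat > plan.py <<'E'
# usage: plan([(x,y,z,psi,opening,nhold)],start pose) -> calls
import numpy as np
from cell import env
from scipy.spatial.transform import Rotation as Ro
def now():
    s=env.state();R=Ro.from_quat(s['orientation']).as_matrix();return np.array([*s['eef_pos'],np.arctan2(R[1,0],R[0,0])])
def plan(wps,p=None,step=.035,turn=.11):
    p=now() if p is None else np.array(p,float)
    for x,y,z,psi,g,n in wps:
        rows=[]
        while True:
            d=np.array([x,y,z])-p[:3];a=p[3]-psi
            m=max(np.linalg.norm(d)/step,abs(a)/turn,n,1e-9); k=int(np.ceil(m-1e-6)); 
            if k<1: break
            j=min(k,5);c,s=np.cos(p[3]),np.sin(p[3])
            t=np.array([c*d[0]+s*d[1],s*d[0]-c*d[1],-d[2],a])
            rows=[[g]+[round(v*(i+1)/k,3) for v in t] for i in range(j)]
            print(str([rows]).replace(' ',''))
            e=np.array(rows[-1][1:]);p=p+[c*e[0]+s*e[1],s*e[0]-c*e[1],-e[2],-e[3]]
            n=max(0,n-j)
            if k<=5: break
    print('end',p.round(4))
    return p
E
python3 tr.py
python3 - <<'E'
from plan import *
print(now())
plan([(.4705,.079,.15,-.262,.085,0),(.4705,.079,.036,-.262,.085,0)])
E
```

```text
tray2 ((514.6582641601562, 265.11322021484375), (146.22808837890625, 86.32020568847656), 5.004846096038818)
 yaw 0.087 [[0.4783, 0.2619], [0.551, 0.2683]]
tray3 ((494.2583312988281, -287.62188720703125), (86.46222686767578, 219.0135498046875), 88.72418212890625)
 yaw -0.022 [[0.4213, -0.286], [0.4943, -0.2876], [0.5672, -0.2892]]
[ 0.20562512 -0.53664714  0.24972047  0.36577368]
[[[0.085,np.float64(0.023),np.float64(-0.024),np.float64(0.005),np.float64(0.031)],[0.085,np.float64(0.047),np.float64(-0.048),np.float64(0.01),np.float64(0.063)],[0.085,np.float64(0.07),np.float64(-0.072),np.float64(0.015),np.float64(0.094)],[0.085,np.float64(0.094),np.float64(-0.096),np.float64(0.02),np.float64(0.126)],[0.085,np.float64(0.117),np.float64(-0.12),np.float64(0.025),np.float64(0.157)]]]
[[[0.085,np.float64(0.019),np.float64(-0.027),np.float64(0.005),np.float64(0.031)],[0.085,np.float64(0.039),np.float64(-0.055),np.float64(0.01),np.float64(0.063)],[0.085,np.float64(0.058),np.float64(-0.082),np.float64(0.015),np.float64(0.094)],[0.085,np.float64(0.077),np.float64(-0.109),np.float64(0.02),np.float
[... 543 characters left out ...]
float64(0.005),np.float64(0.031)],[0.085,np.float64(0.02),np.float64(-0.064),np.float64(0.01),np.float64(0.063)],[0.085,np.float64(0.03),np.float64(-0.096),np.float64(0.015),np.float64(0.094)],[0.085,np.float64(0.039),np.float64(-0.128),np.float64(0.02),np.float64(0.125)],[0.085,np.float64(0.049),np.float64(-0.16),np.float64(0.025),np.float64(0.157)]]]
[[[0.085,np.float64(0.0),np.float64(-0.0),np.float64(0.028),np.float64(-0.0)],[0.085,np.float64(0.0),np.float64(-0.0),np.float64(0.057),np.float64(-0.0)],[0.085,np.float64(0.0),np.float64(-0.0),np.float64(0.085),np.float64(-0.0)],[0.085,np.float64(0.0),np.float64(-0.0),np.float64(0.114),np.float64(-0.0)]]]
end [ 0.4701  0.079   0.0357 -0.2622]
```

```bash
sed -i 's/round(v\*(i+1)\/k,3)/round(float(v)*(i+1)\/k,3)+0.0/; s/step=.035,turn=.11/step=.04,turn=.122/' plan.py
python3 - <<'E'
from plan import *
plan([(.4705,.079,.15,-.262,.085,0),(.4705,.079,.036,-.262,.085,4)])
E
```

```text
[[[0.085,0.028,-0.028,0.006,0.037],[0.085,0.055,-0.056,0.012,0.074],[0.085,0.083,-0.085,0.018,0.111],[0.085,0.11,-0.113,0.023,0.148],[0.085,0.138,-0.141,0.029,0.185]]]
[[[0.085,0.022,-0.033,0.006,0.037],[0.085,0.044,-0.066,0.012,0.074],[0.085,0.065,-0.099,0.018,0.111],[0.085,0.087,-0.131,0.024,0.148],[0.085,0.109,-0.164,0.029,0.184]]]
[[[0.085,0.015,-0.036,0.006,0.037],[0.085,0.031,-0.073,0.012,0.074],[0.085,0.046,-0.109,0.018,0.111],[0.085,0.062,-0.145,0.024,0.148],[0.085,0.077,-0.181,0.03,0.185]]]
[[[0.085,0.006,-0.026,0.004,0.025],[0.085,0.011,-0.052,0.008,0.049],[0.085,0.017,-0.077,0.012,0.074]]]
[[[0.085,0.0,0.0,0.028,0.0],[0.085,0.0,0.0,0.057,0.0],[0.085,0.0,0.0,0.085,0.0],[0.085,0.0,0.0,0.114,0.0]]]
end [ 0.4705  0.0785  0.0357 -0.2622]
```

servo_tool(increments=[[[0.085,0.028,-0.028,0.006,0.037],[0.085,0.055,-0.056,0.012,0.074],[0.085,0.083,-0.085,0.018,0.111],[0.085,0.11,-0.113,0.023,0.148],[0.085,0.138,-0.141,0.029,0.185]]])

```text
time_s: 0.62
eef_pos: [0.2843, -0.3542, 0.2209]
orientation: [0.996, 0.089, 0.0, -0.0]
wrist_force: [1.2, 0.1, 0.4]
finger_gap: 0.085
grasp_force: 0.0
```

servo_tool(increments=[[[0.085,0.022,-0.033,0.006,0.037],[0.085,0.044,-0.066,0.012,0.074],[0.085,0.065,-0.099,0.018,0.111],[0.085,0.087,-0.131,0.024,0.148],[0.085,0.109,-0.164,0.029,0.184]]])

```text
time_s: 1.03
eef_pos: [0.3621, -0.1732, 0.192]
orientation: [1.0, -0.003, 0.0, 0.0]
wrist_force: [1.0, -0.2, 0.3]
finger_gap: 0.0849
grasp_force: 0.0
```

servo_tool(increments=[[[0.085,0.015,-0.036,0.006,0.037],[0.085,0.031,-0.073,0.012,0.074],[0.085,0.046,-0.109,0.018,0.111],[0.085,0.062,-0.145,0.024,0.148],[0.085,0.077,-0.181,0.03,0.185]]])

```text
time_s: 1.45
eef_pos: [0.4399, 0.0078, 0.1622]
orientation: [0.995, -0.095, 0.0, 0.0]
wrist_force: [0.8, 0.3, -0.5]
finger_gap: 0.0852
grasp_force: 0.0
```

servo_tool(increments=[[[0.085,0.006,-0.026,0.004,0.025],[0.085,0.011,-0.052,0.008,0.049],[0.085,0.017,-0.077,0.012,0.074],[0.085,0.017,-0.077,0.012,0.074],[0.085,0.017,-0.077,0.012,0.074]]])

```text
time_s: 1.87
eef_pos: [0.4703, 0.0793, 0.1498]
orientation: [0.992, -0.129, -0.001, 0.0]
wrist_force: [0.2, -0.1, 0.3]
finger_gap: 0.0849
grasp_force: 0.0
```

Run:
```python
from plan import *
from h import *
p=now();print(p)
f=grab('wrist');cv2.imwrite('pics/w1.png',f['pixels'])
plan([(.4705,.079,.036,-.262,.085,4)],p)
```

```text
[ 0.4703166   0.07925853  0.1498215  -0.25913835]
[[[0.085,0.0,0.0,0.028,0.001],[0.085,0.0,0.0,0.057,0.001],[0.085,0.0,0.0,0.085,0.002],[0.085,0.0,0.0,0.114,0.003]]]
end [ 0.4703  0.0793  0.0358 -0.2621]
```

View pics/w1.png

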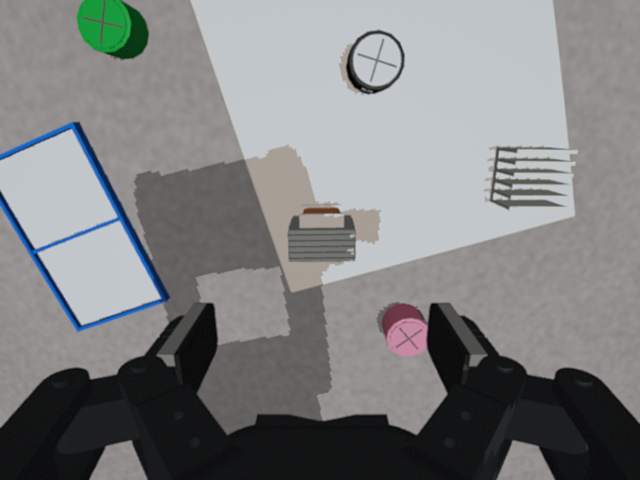

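The transformer (288–356, 215–260) sits square to the fingers and centred between them. I'll descend, grip and lift.

servo_tool(increments=[[[0.085,0,0,0.03,0],[0.085,0,0,0.06,0],[0.085,0,0,0.09,0],[0.085,0,0,0.114,0],[0.085,0,0,0.114,0]]])

```text
time_s: 2.33
eef_pos: [0.4665, 0.0773, 0.0323]
orientation: [0.991, -0.132, -0.004, 0.0]
wrist_force: [-0.9, -0.7, -0.2]
finger_gap: 0.0849
grasp_force: 0.0
```

servo_tool(increments=[[[0.03,0,0,0,0],[0.03,0,0,0,0],[0.03,0,0,0,0],[0.03,0,0,0,0],[0.03,0,0,0,0]]])

```text
time_s: 2.75
eef_pos: [0.4725, 0.0779, 0.0385]
orientation: [0.991, -0.131, 0.002, -0.0]
wrist_force: [-0.6, -1.6, 6.8]
finger_gap: 0.0431
grasp_force: 61.9
```

servo_tool(increments=[[[0.03,0,0,0,0],[0.03,0,0,0,0],[0.03,0,0,0,0],[0.03,0,0,0,0],[0.03,0,0,0,0]]])

```text
time_s: 3.17
eef_pos: [0.4725, 0.0779, 0.0386]
orientation: [0.991, -0.131, 0.002, 0.0]
wrist_force: [-0.8, -2.0, 7.9]
finger_gap: 0.0433
grasp_force: 62.0
```

servo_tool(increments=[[[0.03,0,0,-0.01,0],[0.03,0,0,-0.03,0],[0.03,0,0,-0.06,0],[0.03,0,0,-0.09,0],[0.03,0,0,-0.09,0]]])

```text
time_s: 3.58
eef_pos: [0.4744, 0.0781, 0.1329]
orientation: [0.991, -0.13, 0.005, -0.0]
wrist_force: [2.2, 0.0, -1.9]
finger_gap: 0.0432
grasp_force: 61.7
```

Run:
```python
from plan import *
p=now();print(p)
plan([(.4783,.262,.126,.087,.03,0),(.4783,.262,.034,.087,.03,5)],p,step=.03,turn=.1)
```

```text
[ 0.47440977  0.07811248  0.13285488 -0.2616955 ]
[[[0.03,-0.006,-0.026,0.001,-0.05],[0.03,-0.013,-0.051,0.002,-0.1],[0.03,-0.019,-0.077,0.003,-0.149],[0.03,-0.025,-0.102,0.004,-0.199],[0.03,-0.031,-0.128,0.005,-0.249]]]
[[[0.03,0.0,-0.026,0.001,-0.05],[0.03,0.0,-0.052,0.002,-0.1]]]
[[[0.03,0.0,0.0,0.018,0.0],[0.03,0.0,0.0,0.037,0.0],[0.03,0.0,0.0,0.055,0.0],[0.03,0.0,0.0,0.073,0.0],[0.03,0.0,0.0,0.092,0.0]]]
end [0.4782 0.2618 0.0339 0.0873]
```

servo_tool(increments=[[[0.03,-0.006,-0.026,0,-0.05],[0.03,-0.013,-0.051,0,-0.1],[0.03,-0.019,-0.077,0,-0.149],[0.03,-0.025,-0.102,0,-0.199],[0.03,-0.031,-0.128,0,-0.249]]])

```text
time_s: 4.0
eef_pos: [0.4732, 0.211, 0.1264]
orientation: [1.0, -0.005, -0.0, 0.0]
wrist_force: [0.6, -0.3, -2.4]
finger_gap: 0.0431
grasp_force: 61.8
```

servo_tool(increments=[[[0.03,0,-0.026,0,-0.05],[0.03,0,-0.052,0,-0.1],[0.03,0,-0.052,0,-0.1],[0.03,0,-0.052,0,-0.1],[0.03,0,-0.052,0,-0.1]]])

```text
time_s: 4.42
eef_pos: [0.4739, 0.2615, 0.126]
orientation: [0.999, 0.043, -0.0, 0.0]
wrist_force: [-0.7, 0.4, -1.8]
finger_gap: 0.0426
grasp_force: 62.1
```

servo_tool(increments=[[[0.03,0,0,0,0],[0.03,0,0,0,0]]])

```text
time_s: 4.58
eef_pos: [0.4745, 0.2609, 0.1262]
orientation: [0.999, 0.043, -0.0, 0.0]
wrist_force: [0.1, -0.4, -3.3]
finger_gap: 0.0429
grasp_force: 62.1
```

Run:
```python
from plan import *
p=now();print(p)
plan([(.4783,.262,.037,.087,.03,5)],p,step=.03,turn=.1)
```

```text
[0.47445829 0.2608957  0.12624447 0.08521962]
[[[0.03,0.001,0.0,0.018,0.0],[0.03,0.002,0.0,0.036,-0.001],[0.03,0.002,0.0,0.054,-0.001],[0.03,0.003,-0.001,0.071,-0.001],[0.03,0.004,-0.001,0.089,-0.002]]]
end [0.4784 0.2622 0.0372 0.0872]
```

servo_tool(increments=[[[0.03,0.001,0,0.02,0],[0.03,0.002,0,0.04,0],[0.03,0.003,0,0.06,0],[0.03,0.004,0,0.078,0],[0.03,0.004,0,0.086,0]]])

```text
time_s: 5.0
eef_pos: [0.4773, 0.2609, 0.038]
orientation: [0.999, 0.043, -0.002, 0.0]
wrist_force: [-0.7, -0.5, -3.7]
finger_gap: 0.0431
grasp_force: 62.1
```

servo_tool(increments=[[[0.03,0,0,0.002,0],[0.03,0,0,0.004,0],[0.03,0,0,0.004,0],[0.03,0,0,0.004,0]]])

```text
time_s: 5.33
eef_pos: [0.4793, 0.2624, 0.0374]
orientation: [0.999, 0.043, 0.001, -0.0]
wrist_force: [0.1, -0.3, -2.8]
finger_gap: 0.0431
grasp_force: 62.1
```

servo_tool(increments=[[[0.046,0,0,0,0],[0.05,0,0,0,0],[0.056,0,0,0,0],[0.064,0,0,0,0],[0.07,0,0,0,0]]])

```text
time_s: 5.75
eef_pos: [0.4787, 0.2623, 0.0366]
orientation: [0.999, 0.043, 0.0, -0.0]
wrist_force: [-0.7, -0.0, -0.3]
finger_gap: 0.0699
grasp_force: 0.0
```

servo_tool(increments=[[[0.07,0,0,-0.02,0],[0.07,0,0,-0.05,0],[0.07,0,0,-0.08,0],[0.085,0,0,-0.11,0],[0.085,0,0,-0.115,0]]])

```text
time_s: 6.17
eef_pos: [0.4815, 0.2633, 0.1571]
orientation: [0.999, 0.044, 0.004, -0.001]
wrist_force: [0.9, 0.0, 0.6]
finger_gap: 0.085
grasp_force: 0.0
```

Run:
```python
from plan import *
from h import *
f=grab('top');cv2.imwrite('pics/t2.png',f['pixels'][130:380,100:440].repeat(2,0).repeat(2,1)[:,:])
p=now();print(p)
plan([(.6488,.068,.15,.087,.085,0),(.6488,.068,.036,.087,.085,5)],p)
```

```text
[0.48114849 0.26311771 0.15583634 0.08699567]
[[[0.085,0.021,0.03,0.001,0.0],[0.085,0.043,0.06,0.002,0.0],[0.085,0.064,0.09,0.003,0.0],[0.085,0.086,0.119,0.003,0.0],[0.085,0.107,0.149,0.004,0.0]]]
[[[0.085,0.022,0.03,0.001,0.0],[0.085,0.043,0.06,0.002,0.0]]]
[[[0.085,0.0,0.0,0.023,0.0],[0.085,0.0,0.0,0.046,0.0],[0.085,0.0,0.0,0.068,0.0],[0.085,0.0,0.0,0.091,0.0],[0.085,0.0,0.0,0.114,0.0]]]
end [0.6487 0.0679 0.0358 0.087 ]
```

View pics/t2.png

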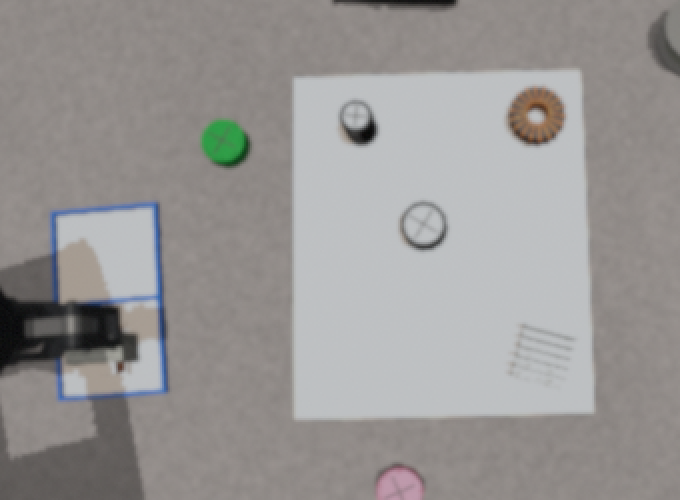

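The transformer stands in tray2's near compartment (crop 115,355) and the pad is otherwise untouched. The tall cap is next, planned from the settled pose.

servo_tool(increments=[[[0.085,0,0,0,0],[0.085,0,0,0,0]]])

```text
time_s: 6.38
eef_pos: [0.4776, 0.262, 0.1501]
orientation: [0.999, 0.043, -0.001, 0.0]
wrist_force: [0.2, -0.4, 0.1]
finger_gap: 0.0849
grasp_force: 0.0
```

Run:
```python
from plan import *
p=now();print(p)
p=plan([(.6488,.068,.15,.087,.085,0),(.6488,.068,.036,.087,.085,5)],p)
```

```text
[0.47761082 0.26196717 0.1500629  0.08678235]
[[[0.085,0.022,0.03,0.0,0.0],[0.085,0.044,0.059,0.0,0.0],[0.085,0.066,0.089,0.0,0.0],[0.085,0.088,0.119,0.0,0.0],[0.085,0.11,0.149,0.0,0.0]]]
[[[0.085,0.022,0.03,0.0,0.0],[0.085,0.044,0.059,0.0,0.0]]]
[[[0.085,0.0,0.0,0.023,0.0],[0.085,0.0,0.0,0.046,0.0],[0.085,0.0,0.0,0.068,0.0],[0.085,0.0,0.0,0.091,0.0],[0.085,0.0,0.0,0.114,0.0]]]
end [0.6491 0.0681 0.0361 0.0868]
```

servo_tool(increments=[[[0.085,0.022,0.03,0,0],[0.085,0.044,0.059,0,0],[0.085,0.066,0.089,0,0],[0.085,0.088,0.119,0,0],[0.085,0.11,0.149,0,0]]])

```text
time_s: 6.8
eef_pos: [0.6005, 0.1219, 0.1488]
orientation: [0.999, 0.043, -0.002, -0.0]
wrist_force: [0.4, 0.8, 0.1]
finger_gap: 0.085
grasp_force: 0.0
```

servo_tool(increments=[[[0.085,0.022,0.03,0,0],[0.085,0.044,0.059,0,0],[0.085,0.044,0.059,0,0],[0.085,0.044,0.059,0,0]]])

```text
time_s: 7.13
eef_pos: [0.6496, 0.0664, 0.1485]
orientation: [0.999, 0.042, -0.002, -0.0]
wrist_force: [-0.0, 0.0, -0.8]
finger_gap: 0.0853
grasp_force: 0.0
```

servo_tool(increments=[[[0.085,0,0,0.025,0],[0.085,0,0,0.05,0],[0.085,0,0,0.075,0],[0.085,0,0,0.1,0],[0.085,0,0,0.114,0]]])

```text
time_s: 7.55
eef_pos: [0.646, 0.0698, 0.0326]
orientation: [0.999, 0.044, -0.004, -0.001]
wrist_force: [-0.7, 0.9, -0.3]
finger_gap: 0.0851
grasp_force: 0.0
```

servo_tool(increments=[[[0.085,0,0,0,0],[0.06,0,0,0,0],[0.04,0,0,0,0],[0.03,0,0,0,0],[0.02,0,0,0,0]]])

```text
time_s: 7.97
eef_pos: [0.6512, 0.0684, 0.0392]
orientation: [0.999, 0.043, 0.002, 0.0]
wrist_force: [-0.2, -0.5, 0.9]
finger_gap: 0.0382
grasp_force: 0.0
```

servo_tool(increments=[[[0.015,0,0,0,0],[0.015,0,0,0,0],[0.015,0,0,0,0],[0.015,0,0,0,0],[0.015,0,0,0,0]]])

```text
time_s: 8.38
eef_pos: [0.651, 0.0683, 0.0389]
orientation: [0.999, 0.043, 0.001, 0.0]
wrist_force: [-0.7, 1.0, 6.8]
finger_gap: 0.0237
grasp_force: 59.0
```

servo_tool(increments=[[[0.015,0,0,-0.01,0],[0.015,0,0,-0.03,0],[0.015,0,0,-0.06,0],[0.015,0,0,-0.09,0],[0.015,0,0,-0.1,0]]])

```text
time_s: 8.8
eef_pos: [0.6524, 0.0682, 0.1429]
orientation: [0.999, 0.043, 0.004, 0.0]
wrist_force: [0.5, -0.6, 0.4]
finger_gap: 0.0234
grasp_force: 58.7
```

servo_tool(increments=[[[0.015,0,0,0,0],[0.015,0,0,0,0]]])

```text
time_s: 8.97
eef_pos: [0.6499, 0.0683, 0.1376]
orientation: [0.999, 0.043, 0.0, 0.0]
wrist_force: [-0.2, 1.0, -0.9]
finger_gap: 0.0239
grasp_force: 58.7
```

Run:
```python
from plan import *
p=now();print(p)
p=plan([(.551,.268,p[2],.087,.015,0)],p,step=.03,turn=.1)
```

```text
[0.64992446 0.06830547 0.13755934 0.0867535 ]
[[[0.015,-0.01,-0.026,0.0,0.0],[0.015,-0.02,-0.052,0.0,0.0],[0.015,-0.03,-0.078,0.0,0.0],[0.015,-0.041,-0.104,0.0,0.0],[0.015,-0.051,-0.13,0.0,0.0]]]
[[[0.015,-0.01,-0.026,0.0,0.0],[0.015,-0.02,-0.052,0.0,0.0],[0.015,-0.03,-0.078,0.0,0.0]]]
end [0.5512 0.2685 0.1376 0.0868]
```

servo_tool(increments=[[[0.015,-0.01,-0.026,0,0],[0.015,-0.02,-0.052,0,0],[0.015,-0.03,-0.078,0,0],[0.015,-0.041,-0.104,0,0],[0.015,-0.051,-0.13,0,0]]])

```text
time_s: 9.38
eef_pos: [0.5853, 0.1941, 0.1343]
orientation: [0.999, 0.043, -0.002, 0.0]
wrist_force: [0.0, -0.6, -0.5]
finger_gap: 0.0238
grasp_force: 58.8
```

servo_tool(increments=[[[0.015,-0.01,-0.026,0,0],[0.015,-0.02,-0.052,0,0],[0.015,-0.03,-0.078,0,0],[0.015,-0.03,-0.078,0,0],[0.015,-0.03,-0.078,0,0]]])

```text
time_s: 9.8
eef_pos: [0.5489, 0.2694, 0.1348]
orientation: [0.999, 0.045, -0.002, 0.001]
wrist_force: [-0.1, -0.4, -1.1]
finger_gap: 0.0235
grasp_force: 58.9
```

servo_tool(increments=[[[0.015,0,0,0.025,0],[0.015,0,0,0.05,0],[0.015,0,0,0.075,0],[0.015,0,0,0.09,0],[0.015,0,0,0.095,0]]])

```text
time_s: 10.22
eef_pos: [0.5486, 0.2663, 0.0376]
orientation: [0.999, 0.043, -0.004, 0.001]
wrist_force: [0.2, -0.2, -0.9]
finger_gap: 0.0235
grasp_force: 58.8
```

servo_tool(increments=[[[0.015,0,0,0.003,0],[0.015,0,0,0.005,0],[0.015,0,0,0.006,0],[0.015,0,0,0.006,0],[0.015,0,0,0.006,0]]])

```text
time_s: 10.63
eef_pos: [0.5519, 0.2687, 0.0373]
orientation: [0.999, 0.043, 0.001, -0.0]
wrist_force: [-0.2, -0.5, -0.6]
finger_gap: 0.0232
grasp_force: 58.9
```

servo_tool(increments=[[[0.015,0,0,0.001,0],[0.015,0,0,0.001,0],[0.026,0,0,0.001,0],[0.03,0,0,0.001,0],[0.04,0,0,0.001,0]]])

```text
time_s: 11.05
eef_pos: [0.5512, 0.2686, 0.0354]
orientation: [0.999, 0.043, 0.0, -0.0]
wrist_force: [-0.6, 0.2, -0.6]
finger_gap: 0.0395
grasp_force: 0.0
```

servo_tool(increments=[[[0.05,0,0,0,0],[0.06,0,0,0,0],[0.06,0,0,-0.02,0],[0.06,0,0,-0.05,0],[0.06,0,0,-0.08,0]]])

```text
time_s: 11.47
eef_pos: [0.5501, 0.2682, 0.1149]
orientation: [0.999, 0.043, -0.002, 0.0]
wrist_force: [0.2, 0.2, -0.3]
finger_gap: 0.0601
grasp_force: 0.0
```

servo_tool(increments=[[[0.08,0,0,-0.025,0],[0.085,0,0,-0.035,0],[0.085,0,0,-0.035,0],[0.085,0,0,-0.035,0]]])

```text
time_s: 11.8
eef_pos: [0.551, 0.2685, 0.1499]
orientation: [0.999, 0.043, 0.0, -0.0]
wrist_force: [-0.1, -0.0, -0.1]
finger_gap: 0.0852
grasp_force: 0.0
```

Run:
```python
from plan import *
p=now();print(p)
plan([(.658,-.068,.15,-.02,.085,0)],p)
```

```text
[0.55104706 0.26850231 0.14991296 0.08681372]
[[[0.085,0.009,0.038,0.0,0.012],[0.085,0.017,0.077,0.0,0.024],[0.085,0.026,0.115,0.0,0.036],[0.085,0.034,0.153,0.0,0.047],[0.085,0.043,0.191,0.0,0.059]]]
[[[0.085,0.011,0.038,0.0,0.012],[0.085,0.022,0.076,0.0,0.024],[0.085,0.033,0.113,0.0,0.036],[0.085,0.043,0.151,0.0,0.048]]]
end [ 0.6576 -0.0678  0.1499 -0.0202]
```

servo_tool(increments=[[[0.085,0.009,0.038,0,0.012],[0.085,0.017,0.077,0,0.024],[0.085,0.026,0.115,0,0.036],[0.085,0.034,0.153,0,0.047],[0.085,0.043,0.191,0,0.059]]])

```text
time_s: 12.22
eef_pos: [0.6091, 0.0804, 0.1473]
orientation: [1.0, 0.014, -0.002, -0.0]
wrist_force: [0.0, 0.8, -0.4]
finger_gap: 0.085
grasp_force: 0.0
```

servo_tool(increments=[[[0.08,0.011,0.038,0,0.012],[0.07,0.022,0.076,0,0.024],[0.065,0.033,0.113,0,0.036],[0.065,0.043,0.151,0,0.048],[0.065,0.043,0.151,0,0.048]]])

```text
time_s: 12.63
eef_pos: [0.6579, -0.075, 0.1475]
orientation: [1.0, -0.013, -0.001, 0.001]
wrist_force: [0.1, 0.0, 0.6]
finger_gap: 0.0649
grasp_force: 0.0
```

servo_tool(increments=[[[0.065,0,0,0,0],[0.065,0,0,0.03,0],[0.065,0,0,0.06,0],[0.065,0,0,0.09,0],[0.065,0,0,0.11,0]]])

```text
time_s: 13.05
eef_pos: [0.6544, -0.0652, 0.0352]
orientation: [1.0, -0.009, -0.003, -0.001]
wrist_force: [-1.0, 1.2, -0.9]
finger_gap: 0.0652
grasp_force: 0.0
```

servo_tool(increments=[[[0.065,0,0,0.002,0],[0.065,0,0,0.004,0],[0.065,0,0,0.006,0],[0.065,0,0,0.008,0],[0.065,0,0,0.01,0]]])

```text
time_s: 13.47
eef_pos: [0.659, -0.0678, 0.032]
orientation: [1.0, -0.01, 0.001, 0.0]
wrist_force: [-0.2, 0.0, -0.2]
finger_gap: 0.0646
grasp_force: 0.0
```

servo_tool(increments=[[[0.06,0,0,0,0],[0.056,0,0,0,0],[0.052,0,0,0,0],[0.048,0,0,0,0],[0.047,0,0,0,0]]])

```text
time_s: 13.88
eef_pos: [0.6579, -0.0678, 0.0306]
orientation: [1.0, -0.01, 0.0, 0.0]
wrist_force: [-0.4, 0.1, -0.7]
finger_gap: 0.0472
grasp_force: 0.0
```

Run:
```python
from plan import *
from h import *
print(now())
f=grab('scene');im=f['pixels'][230:370,240:440];cv2.imwrite('pics/s3.png',cv2.resize(im,(800,560),interpolation=2))
```

```text
[ 0.65789037 -0.06784899  0.03057162 -0.02025756]
```

View pics/s3.png

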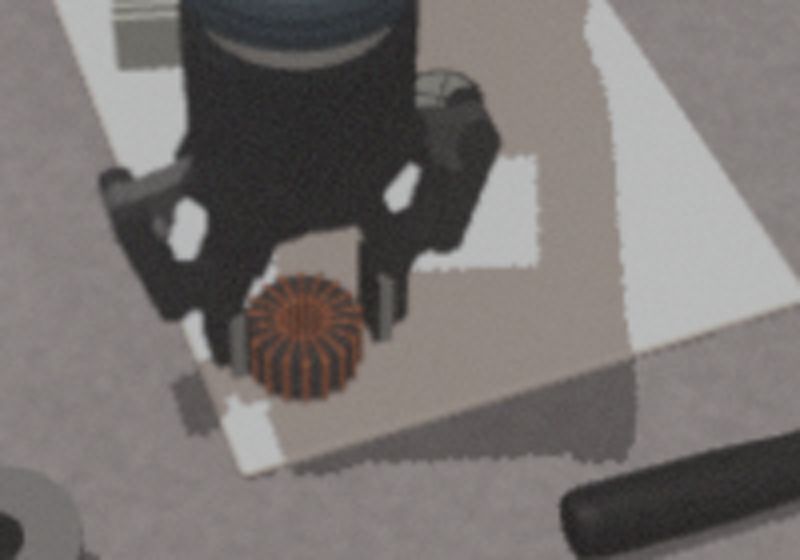

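The fingers (crop 235,345 and 385,300) straddle the choke's lower half without touching the pad. I'll go 2 mm lower and grip.

servo_tool(increments=[[[0.047,0,0,0.002,0],[0.03,0,0,0.002,0],[0.03,0,0,0.002,0],[0.03,0,0,0.002,0],[0.03,0,0,0.002,0]]])

```text
time_s: 14.35
eef_pos: [0.6581, -0.0679, 0.0286]
orientation: [1.0, -0.01, 0.0, 0.0]
wrist_force: [1.1, -0.4, 1.8]
finger_gap: 0.0401
grasp_force: 60.8
```

servo_tool(increments=[[[0.03,0,0,0,0],[0.03,0,0,0,0]]])

```text
time_s: 14.52
eef_pos: [0.6581, -0.0679, 0.0286]
orientation: [1.0, -0.01, 0.0, 0.0]
wrist_force: [-0.4, -0.6, 3.0]
finger_gap: 0.0403
grasp_force: 60.8
```

servo_tool(increments=[[[0.03,0,0,-0.01,0],[0.03,0,0,-0.03,0],[0.03,0,0,-0.06,0],[0.03,0,0,-0.09,0],[0.03,0,0,-0.1,0]]])

```text
time_s: 14.93
eef_pos: [0.6597, -0.0682, 0.1333]
orientation: [1.0, -0.01, 0.003, 0.001]
wrist_force: [1.8, -0.4, 0.0]
finger_gap: 0.0398
grasp_force: 60.6
```

servo_tool(increments=[[[0.03,0,0,0,0],[0.03,0,0,0,0]]])

```text
time_s: 15.1
eef_pos: [0.6575, -0.0676, 0.1281]
orientation: [1.0, -0.01, -0.0, -0.0]
wrist_force: [-0.3, 0.3, -1.2]
finger_gap: 0.0405
grasp_force: 60.6
```

Run:
```python
from plan import *
p=now();print(p)
plan([(.567,-.289,p[2],-.022,.03,0)],p,step=.03)
```

```text
[ 0.6574514  -0.06764373  0.12807959 -0.02017162]
[[[0.03,-0.011,0.028,0.0,0.0],[0.03,-0.021,0.056,0.0,0.0],[0.03,-0.032,0.084,0.0,0.001],[0.03,-0.043,0.112,0.0,0.001],[0.03,-0.054,0.139,0.0,0.001]]]
[[[0.03,-0.008,0.021,0.0,0.0],[0.03,-0.016,0.042,0.0,0.0],[0.03,-0.024,0.063,0.0,0.001],[0.03,-0.032,0.084,0.0,0.001]]]
end [ 0.5669 -0.2888  0.1281 -0.0222]
```

servo_tool(increments=[[[0.03,-0.011,0.028,0,0],[0.03,-0.021,0.056,0,0],[0.03,-0.032,0.084,0,0],[0.03,-0.043,0.112,0,0],[0.03,-0.054,0.139,0,0]]])

```text
time_s: 15.52
eef_pos: [0.5986, -0.2059, 0.1251]
orientation: [1.0, -0.01, -0.002, -0.001]
wrist_force: [0.3, 0.5, -1.0]
finger_gap: 0.0402
grasp_force: 60.6
```

servo_tool(increments=[[[0.03,-0.008,0.021,0,0],[0.03,-0.016,0.042,0,0],[0.03,-0.024,0.063,0,0],[0.03,-0.032,0.084,0,0],[0.03,-0.032,0.084,0,0]]])

```text
time_s: 15.93
eef_pos: [0.5643, -0.2919, 0.1253]
orientation: [1.0, -0.012, -0.002, -0.001]
wrist_force: [0.1, -0.2, -0.5]
finger_gap: 0.0403
grasp_force: 60.7
```

servo_tool(increments=[[[0.03,0,0,0,0],[0.03,0,0,0.025,0],[0.03,0,0,0.05,0],[0.03,0,0,0.075,0],[0.03,0,0,0.09,0]]])

```text
time_s: 16.35
eef_pos: [0.5655, -0.286, 0.0339]
orientation: [1.0, -0.01, -0.002, -0.002]
wrist_force: [-0.5, 0.9, -0.1]
finger_gap: 0.0403
grasp_force: 60.7
```

servo_tool(increments=[[[0.03,0,0,0.005,0],[0.03,0,0,0.008,0],[0.03,0,0,0.01,0],[0.03,0,0,0.012,0],[0.03,0,0,0.012,0]]])

```text
time_s: 16.77
eef_pos: [0.568, -0.2894, 0.0273]
orientation: [1.0, -0.01, 0.001, 0.001]
wrist_force: [-0.3, -0.4, -1.2]
finger_gap: 0.0401
grasp_force: 60.7
```

servo_tool(increments=[[[0.03,0,0,0,0],[0.042,0,0,0,0],[0.044,0,0,0,0],[0.046,0,0,0,0],[0.048,0,0,0,0]]])

```text
time_s: 17.18
eef_pos: [0.5675, -0.2892, 0.0267]
orientation: [1.0, -0.01, 0.0, 0.0]
wrist_force: [0.5, -0.9, 0.0]
finger_gap: 0.0483
grasp_force: 0.0
```

servo_tool(increments=[[[0.048,0,0,0,0],[0.048,0,0,-0.015,0],[0.048,0,0,-0.03,0],[0.06,0,0,-0.06,0],[0.07,0,0,-0.09,0]]])

```text
time_s: 17.6
eef_pos: [0.5669, -0.2887, 0.118]
orientation: [1.0, -0.01, -0.0, -0.0]
wrist_force: [0.0, -0.4, -0.1]
finger_gap: 0.0694
grasp_force: 0.0
```

servo_tool(increments=[[[0.07,0,0,-0.034,0],[0.07,0,0,-0.034,0],[0.07,0,0,-0.034,0]]])

```text
time_s: 17.85
eef_pos: [0.5694, -0.2905, 0.1555]
orientation: [1.0, -0.01, 0.003, 0.003]
wrist_force: [-0.0, 0.3, -0.9]
finger_gap: 0.0702
grasp_force: 0.0
```

Run:
```python
from plan import *
p=now();print(p)
plan([(.5715,.0187,p[2],-.022,.065,0)],p)
```

```text
[ 0.56936169 -0.29045819  0.15551652 -0.02001822]
[[[0.065,-0.001,-0.039,0.0,0.0],[0.065,-0.001,-0.077,0.0,0.0],[0.065,-0.002,-0.116,0.0,0.001],[0.065,-0.002,-0.155,0.0,0.001],[0.065,-0.003,-0.193,0.0,0.001]]]
[[[0.065,0.0,-0.039,0.0,0.0],[0.065,-0.001,-0.077,0.0,0.001],[0.065,-0.001,-0.116,0.0,0.001]]]
end [ 0.5717  0.0186  0.1555 -0.022 ]
```

servo_tool(increments=[[[0.07,0,-0.039,0,0],[0.07,0,-0.077,0,0],[0.07,-0.001,-0.116,0,0],[0.07,-0.001,-0.154,0,0],[0.07,-0.001,-0.193,0,0]]])

```text
time_s: 18.27
eef_pos: [0.5692, -0.0942, 0.1498]
orientation: [1.0, -0.01, -0.001, -0.0]
wrist_force: [0.8, 0.6, 0.3]
finger_gap: 0.07
grasp_force: 0.0
```

servo_tool(increments=[[[0.06,0,-0.039,0,0],[0.06,0,-0.077,0,0],[0.06,-0.001,-0.115,0,0],[0.06,-0.001,-0.115,0,0],[0.06,-0.001,-0.115,0,0]]])

```text
time_s: 18.68
eef_pos: [0.5707, 0.0212, 0.1498]
orientation: [1.0, -0.008, -0.001, -0.0]
wrist_force: [0.2, 0.1, -0.7]
finger_gap: 0.0599
grasp_force: 0.0
```

servo_tool(increments=[[[0.06,0,0,0,0],[0.06,0,0,0.03,0],[0.06,0,0,0.06,0],[0.06,0,0,0.09,0],[0.06,0,0,0.11,0]]])

```text
time_s: 19.1
eef_pos: [0.57, 0.0172, 0.0375]
orientation: [1.0, -0.011, -0.002, -0.0]
wrist_force: [-0.6, 0.8, -0.1]
finger_gap: 0.0603
grasp_force: 0.0
```

servo_tool(increments=[[[0.06,0,0,0.004,0],[0.06,0,0,0.008,0],[0.06,0,0,0.011,0],[0.06,0,0,0.011,0],[0.05,0,0,0.011,0]]])

```text
time_s: 19.52
eef_pos: [0.5726, 0.0185, 0.0307]
orientation: [1.0, -0.01, 0.001, 0.0]
wrist_force: [0.4, 0.8, 0.1]
finger_gap: 0.0504
grasp_force: 0.0
```

servo_tool(increments=[[[0.04,0,0,0,0],[0.025,0,0,0,0],[0.025,0,0,0,0],[0.025,0,0,0,0],[0.025,0,0,0,0]]])

```text
time_s: 19.93
eef_pos: [0.5727, 0.0188, 0.0309]
orientation: [1.0, -0.01, 0.001, 0.0]
wrist_force: [-1.4, 0.0, 6.1]
finger_gap: 0.0328
grasp_force: 60.0
```

servo_tool(increments=[[[0.025,0,0,0,0],[0.025,0,0,0,0]]])

```text
time_s: 20.1
eef_pos: [0.5727, 0.0189, 0.0309]
orientation: [1.0, -0.01, 0.001, 0.0]
wrist_force: [-2.0, -1.4, 6.1]
finger_gap: 0.0329
grasp_force: 60.0
```

servo_tool(increments=[[[0.025,0,0,-0.01,0],[0.025,0,0,-0.03,0],[0.025,0,0,-0.06,0],[0.025,0,0,-0.09,0],[0.025,0,0,-0.1,0]]])

```text
time_s: 20.52
eef_pos: [0.574, 0.0188, 0.1347]
orientation: [1.0, -0.01, 0.004, 0.001]
wrist_force: [0.7, 0.3, 1.0]
finger_gap: 0.0326
grasp_force: 59.6
```

servo_tool(increments=[[[0.025,0,0,0,0],[0.025,0,0,0,0],[0.025,0,0,0,0]]])

```text
time_s: 20.77
eef_pos: [0.5703, 0.0192, 0.1279]
orientation: [1.0, -0.01, -0.001, -0.0]
wrist_force: [0.5, -0.0, -0.9]
finger_gap: 0.0329
grasp_force: 59.6
```

Run:
```python
from plan import *
p=now();print(p)
plan([(.4213,-.286,p[2],-.022,.025,0)],p,step=.03)
```

```text
[ 0.57033056  0.01922856  0.1278603  -0.0201363 ]
[[[0.025,-0.012,0.026,0.0,0.0],[0.025,-0.024,0.051,0.0,0.0],[0.025,-0.036,0.077,0.0,0.0],[0.025,-0.048,0.103,0.0,0.001],[0.025,-0.06,0.128,0.0,0.001]]]
[[[0.025,-0.012,0.026,0.0,0.0],[0.025,-0.024,0.052,0.0,0.0],[0.025,-0.035,0.077,0.0,0.0],[0.025,-0.047,0.103,0.0,0.0],[0.025,-0.059,0.129,0.0,0.001]]]
[[[0.025,-0.012,0.026,0.0,0.0],[0.025,-0.024,0.051,0.0,0.0]]]
end [ 0.4209 -0.2857  0.1279 -0.0221]
```

servo_tool(increments=[[[0.025,-0.012,0.026,0,0],[0.025,-0.024,0.051,0,0],[0.025,-0.036,0.077,0,0],[0.025,-0.048,0.103,0,0],[0.025,-0.06,0.128,0,0]]])

```text
time_s: 21.18
eef_pos: [0.5069, -0.1082, 0.1272]
orientation: [1.0, -0.01, -0.002, -0.001]
wrist_force: [0.8, -0.6, -0.7]
finger_gap: 0.033
grasp_force: 59.7
```

servo_tool(increments=[[[0.025,-0.012,0.026,0,0],[0.025,-0.024,0.052,0,0],[0.025,-0.035,0.077,0,0],[0.025,-0.047,0.103,0,0],[0.025,-0.059,0.129,0,0]]])

```text
time_s: 21.6
eef_pos: [0.4455, -0.2357, 0.1273]
orientation: [1.0, -0.01, -0.001, -0.001]
wrist_force: [1.1, -0.8, 0.1]
finger_gap: 0.0329
grasp_force: 59.7
```

servo_tool(increments=[[[0.025,-0.012,0.026,0,0],[0.025,-0.024,0.051,0,0],[0.025,-0.024,0.051,0,0],[0.025,-0.024,0.051,0,0],[0.025,-0.024,0.051,0,0]]])

```text
time_s: 22.02
eef_pos: [0.4216, -0.285, 0.1278]
orientation: [1.0, -0.01, -0.001, -0.001]
wrist_force: [-0.8, -0.3, 0.1]
finger_gap: 0.0331
grasp_force: 59.7
```

servo_tool(increments=[[[0.025,0,0,0.025,0],[0.025,0,0,0.05,0],[0.025,0,0,0.075,0],[0.025,0,0,0.088,0],[0.025,0,0,0.093,0]]])

```text
time_s: 22.43
eef_pos: [0.4211, -0.2829, 0.0332]
orientation: [1.0, -0.009, -0.002, -0.002]
wrist_force: [-0.3, 0.3, -0.4]
finger_gap: 0.0331
grasp_force: 59.7
```

servo_tool(increments=[[[0.025,0,0,0.003,0],[0.025,0,0,0.005,0],[0.025,0,0,0.007,0],[0.025,0,0,0.008,0],[0.025,0,0,0.008,0]]])

```text
time_s: 22.85
eef_pos: [0.4227, -0.2863, 0.0289]
orientation: [1.0, -0.01, 0.0, 0.0]
wrist_force: [0.2, -0.2, -0.5]
finger_gap: 0.0329
grasp_force: 59.7
```

servo_tool(increments=[[[0.025,0,0,0,0],[0.034,0,0,0,0],[0.037,0,0,0,0],[0.04,0,0,0,0],[0.044,0,0,0,0]]])

```text
time_s: 23.27
eef_pos: [0.4223, -0.2862, 0.0284]
orientation: [1.0, -0.01, 0.0, 0.0]
wrist_force: [0.1, 1.2, -0.7]
finger_gap: 0.0441
grasp_force: 0.0
```

servo_tool(increments=[[[0.044,0,0,0,0],[0.044,0,0,-0.015,0],[0.044,0,0,-0.03,0],[0.06,0,0,-0.06,0],[0.07,0,0,-0.09,0]]])

```text
time_s: 23.68
eef_pos: [0.4215, -0.2852, 0.1183]
orientation: [1.0, -0.01, -0.001, -0.001]
wrist_force: [1.1, -0.3, -0.2]
finger_gap: 0.0668
grasp_force: 0.0
```

servo_tool(increments=[[[0.07,0,0,-0.032,0],[0.07,0,0,-0.032,0],[0.07,0,0,-0.032,0],[0.07,0,0,-0.032,0]]])

```text
time_s: 24.02
eef_pos: [0.422, -0.2858, 0.1499]
orientation: [1.0, -0.01, -0.0, -0.0]
wrist_force: [-0.2, 0.7, -0.5]
finger_gap: 0.0698
grasp_force: 0.0
```

Run:
```python
from plan import *
from h import *
p=now();print(p)
f=grab('top');W=cloud(f);s=np.s_[282:335,340:400];Q=W[s].reshape(-1,3);t=Q[abs(Q[:,2]-.036)<.006]
print(cv2.minAreaRect((t[:,:2]*1000).astype(np.float32)))
plan([(.4735,-.0715,.15,1.318,.07,0)],p)
```

```text
[ 0.42203286 -0.28578914  0.14989314 -0.02019878]
((473.3302917480469, -71.44542694091797), (40.251041412353516, 40.13630294799805), 75.16698455810547)
[[[0.07,0.004,-0.02,0.0,-0.122],[0.07,0.009,-0.039,0.0,-0.243],[0.07,0.013,-0.059,0.0,-0.365],[0.07,0.017,-0.078,0.0,-0.487],[0.07,0.021,-0.098,0.0,-0.608]]]
[[[0.07,0.015,-0.014,0.0,-0.122],[0.07,0.029,-0.027,0.0,-0.243],[0.07,0.044,-0.041,0.0,-0.365],[0.07,0.059,-0.054,0.0,-0.487],[0.07,0.074,-0.068,0.0,-0.608]]]
[[[0.07,0.01,-0.001,0.0,-0.061],[0.07,0.019,-0.003,0.0,-0.122]]]
end [ 0.473  -0.0718  0.1499  1.3178]
```

servo_tool(increments=[[[0.07,0.004,-0.02,0,-0.122],[0.07,0.009,-0.039,0,-0.243],[0.07,0.013,-0.059,0,-0.365],[0.07,0.017,-0.078,0,-0.487],[0.07,0.021,-0.098,0,-0.608]]])

```text
time_s: 24.48
eef_pos: [0.4443, -0.187, 0.1484]
orientation: [0.956, 0.292, -0.001, -0.001]
wrist_force: [0.8, -0.2, 0.5]
finger_gap: 0.0698
grasp_force: 0.0
```

servo_tool(increments=[[[0.07,0.015,-0.014,0,-0.122],[0.07,0.029,-0.027,0,-0.243],[0.07,0.044,-0.041,0,-0.365],[0.07,0.059,-0.054,0,-0.487],[0.07,0.074,-0.068,0,-0.608]]])

```text
time_s: 24.9
eef_pos: [0.4682, -0.0895, 0.1485]
orientation: [0.825, 0.565, -0.001, -0.001]
wrist_force: [-0.2, 0.9, 0.7]
finger_gap: 0.0697
grasp_force: 0.0
```

servo_tool(increments=[[[0.07,0.01,-0.001,0,-0.06],[0.07,0.019,-0.003,0,-0.119],[0.07,0.019,-0.003,0,-0.119],[0.07,0.019,-0.003,0,-0.119],[0.07,0.019,-0.003,0,-0.119]]])

```text
time_s: 25.32
eef_pos: [0.4727, -0.0723, 0.1494]
orientation: [0.792, 0.61, -0.001, -0.001]
wrist_force: [0.7, -0.6, -0.1]
finger_gap: 0.0701
grasp_force: 0.0
```

Run:
```python
from plan import *
from h import *
print(now())
f=grab('wrist');cv2.imwrite('pics/w4.png',f['pixels'])
```

```text
[ 0.4727407  -0.07229743  0.14939386  1.31308038]
```

View pics/w4.png

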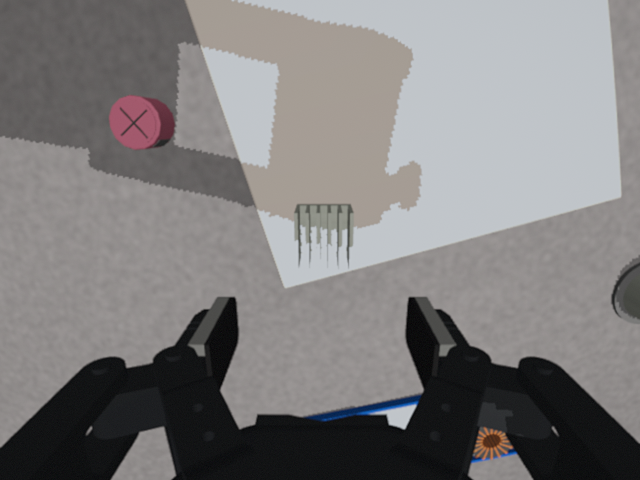

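The heat sink's fins (295–353, 205–265) run vertically, square to the closing line and centred between the fingers. I'll grip and lift.

servo_tool(increments=[[[0.07,0,0,0.03,0],[0.07,0,0,0.06,0],[0.07,0,0,0.09,0],[0.07,0,0,0.11,0],[0.07,0,0,0.118,0]]])

```text
time_s: 25.78
eef_pos: [0.4709, -0.0719, 0.0292]
orientation: [0.792, 0.61, -0.001, -0.002]
wrist_force: [0.1, 0.6, 0.5]
finger_gap: 0.0702
grasp_force: 0.0
```

servo_tool(increments=[[[0.07,0,0,0,0],[0.06,0,0,0,0],[0.05,0,0,0,0],[0.045,0,0,0,0],[0.03,0,0,0,0]]])

```text
time_s: 26.2
eef_pos: [0.4748, -0.0727, 0.0341]
orientation: [0.792, 0.611, 0.001, 0.002]
wrist_force: [-1.6, -0.2, -0.0]
finger_gap: 0.0388
grasp_force: 60.3
```

servo_tool(increments=[[[0.03,0,0,0,0],[0.03,0,0,0,0],[0.03,0,0,0,0],[0.03,0,0,0,0],[0.03,0,0,0,0]]])

```text
time_s: 26.62
eef_pos: [0.4748, -0.0728, 0.0341]
orientation: [0.792, 0.611, 0.001, 0.002]
wrist_force: [-0.1, -0.5, 5.7]
finger_gap: 0.0389
grasp_force: 61.3
```

servo_tool(increments=[[[0.03,0,0,-0.01,0],[0.03,0,0,-0.03,0],[0.03,0,0,-0.06,0],[0.03,0,0,-0.09,0],[0.03,0,0,-0.1,0]]])

```text
time_s: 27.03
eef_pos: [0.4756, -0.0729, 0.1373]
orientation: [0.792, 0.611, 0.002, 0.003]
wrist_force: [2.0, -0.4, 0.2]
finger_gap: 0.0388
grasp_force: 60.5
```

servo_tool(increments=[[[0.03,0,0,0,0],[0.03,0,0,0,0],[0.03,0,0,0,0],[0.03,0,0,0,0]]])

```text
time_s: 27.37
eef_pos: [0.472, -0.0716, 0.1306]
orientation: [0.792, 0.611, -0.001, -0.001]
wrist_force: [-0.2, 0.1, -0.1]
finger_gap: 0.0386
grasp_force: 60.5
```

Run:
```python
from plan import *
p=now();print(p)
plan([(.4943,-.2876,p[2],-.022,.03,0)],p,step=.03,turn=.1)
```

```text
[ 0.47203372 -0.07157049  0.13057008  1.31473673]
[[[0.03,-0.015,0.005,0.0,0.095],[0.03,-0.029,0.011,0.0,0.191],[0.03,-0.044,0.016,0.0,0.286],[0.03,-0.058,0.022,0.0,0.382],[0.03,-0.073,0.027,0.0,0.477]]]
[[[0.03,-0.01,0.012,0.0,0.096],[0.03,-0.021,0.023,0.0,0.191],[0.03,-0.031,0.035,0.0,0.287],[0.03,-0.041,0.046,0.0,0.382],[0.03,-0.052,0.058,0.0,0.478]]]
[[[0.03,-0.004,0.015,0.0,0.095],[0.03,-0.008,0.03,0.0,0.191],[0.03,-0.012,0.045,0.0,0.286],[0.03,-0.016,0.059,0.0,0.382]]]
end [ 0.4938 -0.2873  0.1306 -0.0223]
```

servo_tool(increments=[[[0.03,-0.015,0.005,0,0.095],[0.03,-0.029,0.011,0,0.191],[0.03,-0.044,0.016,0,0.286],[0.03,-0.058,0.022,0,0.382],[0.03,-0.073,0.027,0,0.477]]])

```text
time_s: 27.78
eef_pos: [0.4802, -0.1497, 0.1306]
orientation: [0.914, 0.405, -0.001, -0.001]
wrist_force: [-0.2, -1.0, -0.4]
finger_gap: 0.0389
grasp_force: 60.5
```

servo_tool(increments=[[[0.03,-0.01,0.012,0,0.096],[0.03,-0.021,0.023,0,0.191],[0.03,-0.031,0.035,0,0.287],[0.03,-0.041,0.046,0,0.382],[0.03,-0.052,0.058,0,0.478]]])

```text
time_s: 28.2
eef_pos: [0.4884, -0.227, 0.1304]
orientation: [0.984, 0.177, -0.001, -0.001]
wrist_force: [-0.1, -0.2, -0.9]
finger_gap: 0.039
grasp_force: 60.5
```

servo_tool(increments=[[[0.03,-0.004,0.015,0,0.095],[0.03,-0.008,0.03,0,0.191],[0.03,-0.012,0.045,0,0.286],[0.03,-0.016,0.059,0,0.382],[0.03,-0.016,0.059,0,0.382]]])

```text
time_s: 28.62
eef_pos: [0.4945, -0.2899, 0.1307]
orientation: [1.0, -0.014, -0.001, -0.0]
wrist_force: [-0.8, 0.1, -0.4]
finger_gap: 0.0389
grasp_force: 60.5
```

servo_tool(increments=[[[0.03,0,0,0,0],[0.03,0,0,0,0],[0.03,0,0,0,0]]])

```text
time_s: 28.87
eef_pos: [0.4947, -0.2867, 0.1315]
orientation: [1.0, -0.01, -0.001, -0.001]
wrist_force: [0.6, 0.3, -1.1]
finger_gap: 0.0387
grasp_force: 60.5
```

servo_tool(increments=[[[0.03,0,0,0.025,0],[0.03,0,0,0.05,0],[0.03,0,0,0.075,0],[0.03,0,0,0.088,0],[0.03,0,0,0.093,0]]])

```text
time_s: 29.28
eef_pos: [0.4936, -0.2859, 0.0367]
orientation: [1.0, -0.01, -0.002, -0.002]
wrist_force: [-0.0, 0.2, -1.3]
finger_gap: 0.0387
grasp_force: 60.5
```

servo_tool(increments=[[[0.03,0,0,0.003,0],[0.03,0,0,0.005,0],[0.03,0,0,0.006,0],[0.03,0,0,0.007,0],[0.03,0,0,0.007,0]]])

```text
time_s: 29.7
eef_pos: [0.4956, -0.2883, 0.0332]
orientation: [1.0, -0.011, 0.001, 0.001]
wrist_force: [-0.0, 0.7, -1.3]
finger_gap: 0.0387
grasp_force: 60.5
```

servo_tool(increments=[[[0.03,0,0,0.001,0],[0.03,0,0,0.001,0],[0.04,0,0,0.001,0],[0.042,0,0,0.001,0],[0.045,0,0,0.001,0]]])

```text
time_s: 30.12
eef_pos: [0.4952, -0.288, 0.0315]
orientation: [1.0, -0.011, 0.0, 0.0]
wrist_force: [-0.3, -0.1, 0.2]
finger_gap: 0.0447
grasp_force: 0.0
```

servo_tool(increments=[[[0.048,0,0,0,0],[0.048,0,0,-0.015,0],[0.048,0,0,-0.03,0],[0.06,0,0,-0.06,0],[0.07,0,0,-0.09,0]]])

```text
time_s: 30.53
eef_pos: [0.4942, -0.2871, 0.1211]
orientation: [1.0, -0.011, -0.001, -0.001]
wrist_force: [0.9, -0.3, -1.3]
finger_gap: 0.0693
grasp_force: 0.0
```

servo_tool(increments=[[[0.07,0,0,-0.04,0],[0.07,-0.03,0,-0.06,0],[0.07,-0.06,-0.02,-0.08,0],[0.07,-0.09,-0.04,-0.09,0],[0.07,-0.12,-0.06,-0.09,0]]])

```text
time_s: 30.95
eef_pos: [0.3763, -0.2257, 0.2139]
orientation: [1.0, -0.011, 0.002, 0.002]
wrist_force: [0.3, -0.8, -0.4]
finger_gap: 0.0702
grasp_force: 0.0
```

servo_tool(increments=[[[0.07,-0.03,-0.03,0,0],[0.07,-0.04,-0.05,0,0],[0.07,-0.04,-0.08,0,0],[0.07,-0.04,-0.1,0,0],[0.07,-0.04,-0.1,0,0]]])

```text
time_s: 31.37
eef_pos: [0.3381, -0.1215, 0.2112]
orientation: [1.0, -0.01, 0.0, -0.0]
wrist_force: [0.5, 0.8, -0.0]
finger_gap: 0.0699
grasp_force: 0.0
```

```bash
cat > chk.py <<'E'
from h import *
f=grab('top');cv2.imwrite('pics/t9.png',f['pixels']);W=cloud(f);Q=W.reshape(-1,3);Q=Q[Q[:,2]>.014]
for n,c,yaw,h in(('transf',(.4783,.2619),.087,.042),('tall',(.551,.2683),.087,.05),('wide',(.4213,-.286),-.022,.026),('sink',(.4943,-.2876),-.022,.03),('choke',(.5672,-.2892),-.022,.024)):
    d=Q[:,:2]-c;k=(abs(d).max(1)<.034)&(abs(Q[:,2]-.003-h)<.006);t=Q[k]
    r=cv2.minAreaRect((t[:,:2]*1000).astype(np.float32));e=np.array(r[0])/1000-c
    print(n,k.sum(),'top z',np.median(t[:,2]).round(4),'exp',.003+h,'off mm',(1000*np.array([np.cos(yaw)*e[0]+np.sin(yaw)*e[1],-np.sin(yaw)*e[0]+np.cos(yaw)*e[1]])).round(1),'size',np.round(r[1],1))
s=grab('scene');cv2.imwrite('pics/s9.png',s['pixels'])
E
python3 chk.py
```

```text
transf 536 top z 0.0439 exp 0.045000000000000005 off mm [-1.   0.4] size [40.4 46.3]
tall 220 top z 0.0524 exp 0.053000000000000005 off mm [-0.8 -0.5] size [24.9 23.1]
wide 431 top z 0.0282 exp 0.028999999999999998 off mm [-0.2  0.2] size [33.8 34.4]
sink 407 top z 0.0314 exp 0.033 off mm [0.3 0.5] size [40.4 37.8]
choke 541 top z 0.026 exp 0.027 off mm [0.6 0.7] size [43.2 42.7]
```

View pics/t9.png

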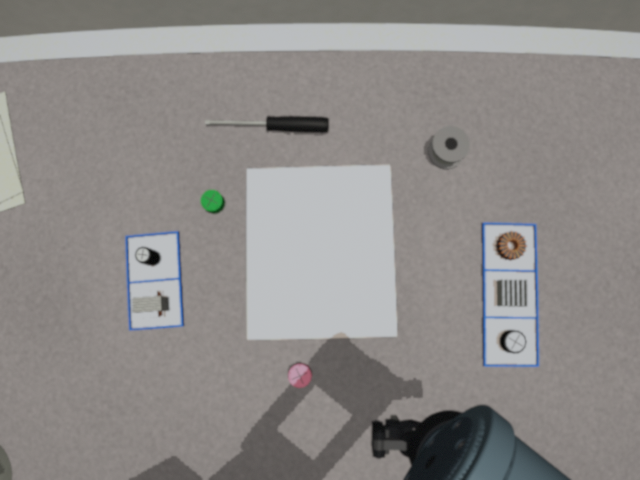

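View pics/s9.png

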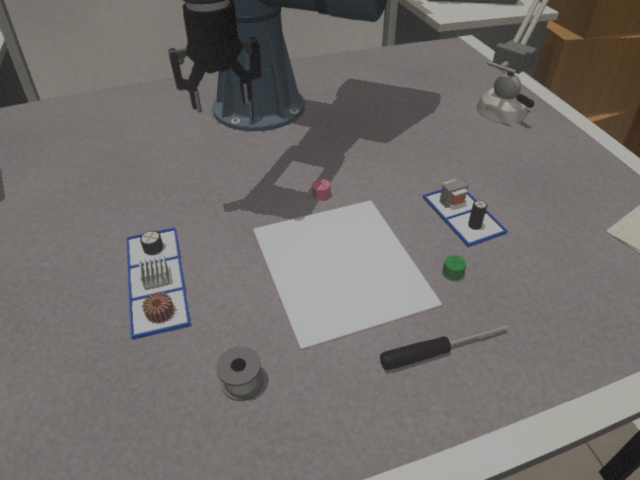

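All five parts stand upright within 1 mm of their compartment centres: tray2 top view (148,256) and (152,305), tray3 (511,246), (511,294) and (514,342). The screwdriver and reel haven't moved, and the arm is clear.

```bash
python3 -c "
from cell import env
print(env.sign_off())"
```

```text
the job is handed in; nothing more can be done
None
```

Both kits are made up and handed in at about 31 s of the 122 s allowed: all five parts measured upright and within about 1 mm of their compartment centres, and the screwdriver, reel and look-alikes were left untouched; no verdict was returned.

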